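# Pull-check the press tray's stop with the spring gauge

## Task

Take the spring gauge off its wooden rest, hook it over the bar of the press's tray and, pulling with the gauge alone and not touching the tray or the press with the robot, draw the tray out to its stop and pull on until the gauge shows 10 N (the broad black ring just out of the gauge's mouth); hold it there for a good second and never run the gauge to the end of its scale. Then ease the pull off gently so that the hook does not snap back, unhook, leave the tray out and lay the gauge back on its rest, upright as it was. Leave the weight, the jar and the roller where they are.

Things in the scene. Friction and masses are not known exactly. Their poses are not given: they have to be found in the camera images.
- press: Pale grey-green sheet press, fixed to the bench, 280 deep (x) x 320 wide (y) x 220 mm high, with a steel handwheel on top (to 256 mm). Origin: centre of its underside. Its front, with the tray, faces its own -x; the tray comes out along its -x.
- tray_bar (a point): Middle of the tray's steel handle bar: horizontal, 10 mm diameter, along the press's y, 110 mm long over all, axis 75 mm above the bench. 10 mm stubs, 52 mm either side of the middle, carry it from the tray's front plate, leaving a 30 mm clear gap between bar and plate, open above and below. Axes as the press's (+x towards the press).
- gauge: Loose spring gauge, 0.2 to 0.3 kg: grey square case 120 long (x) x 34 x 34 mm high, lying on the rest. Origin: centre of the case's underside. From the mouth at its +x end (x = 60 mm) comes a white round slide, 16 mm diameter, on the case's centre line (z = 17 mm), and from x = 72 mm a 7 mm steel wire that at x = 112 mm bends straight down as the hook. Grip the case's sides near its middle, from above.
- hook (a point): The gauge's hook: a straight downward finger, 7 mm diameter, reaching from the centre line to 19 mm below the case's underside. This point is on its axis, 20 mm below the gauge's centre line, at x = 112, z = -3 mm in the gauge's frame when unloaded; it moves with the slide. Axes as the gauge's.
- gauge_slide (a joint): How far the slide is drawn out of the gauge's case, m: 0 unloaded, 0.004 m per newton (spring 250 N/m, no preload), 0.040 at 10 N, where the broad black ring (4 mm) on the slide has just come out of the mouth. Thin rings every 2 N; the scale ends at 15 N (0.060), the slide stops at 0.062.
- rest_top (a point): Wooden rest fixed to the bench: base 120 x 75 x 8 mm, two cross supports centred 45 mm either side of the middle (74 mm free between them for the fingers), tops 35 mm above the bench, with side lips 9 mm higher, 50 mm apart inside, between which the case lies along the rest's x. This point: middle of the rest at the supports' tops; the gauge's origin starts within 7 mm of it.
- weight: Bystander: dark block, 120 x 60 x 45 mm, origin at the centre of its underside.
- jar: Bystander: amber jar with black cap, 66 mm diameter, 90 mm high, origin at the centre of its underside.
- roller: Bystander: hand roller lying down, rubber roll 36 mm diameter x 80 mm at its +x end, wooden handle towards -x, about 145 mm long, 36 mm high; origin under the roll.
- tray_plate (a point): Middle of the front surface of the tray's upright plate (190 wide, 46 to 102 mm above the bench), 35 mm behind the bar's axis. The tray starts nearly or fully in, slides along the press's -x with about 4 N of drag, and has 55 to 85 mm to go to a rigid stop. Where the stop is cannot be seen and differs each time: feel for it. It stays where it is left.
Things that resemble listed ones, but are neither listed nor needed, are in the scene too. What is meant by the gauge is not purple, and is the larger of those in its own colour.

How it is judged:
By the outcome, as a careful person would: the job done as asked, in the order asked, and still so for the second after the job is handed in, with the robot touching nothing.
It also fails if it takes over 51 s, if anything falls off the work surface, if the arm or the gripper's body presses on something with over 40 N, if the wrist force passes 120 N, or if a joint passes its speed limit or range.

## Robot

A 6-joint arm with a two-finger parallel gripper is mounted at the origin on the work surface. World frame = base frame: x ahead of the robot, y to its left, z up, the work surface at z = 0. Lengths are in m, angles in rad, forces in N, time in s.
With the tool pointing down it reaches from about 0.375 to 0.975 m from the base axis. Payload 3.8 kg.
Tool frame: the origin (TCP) lies on the centre line of the jaws, within the pads' length; the fingertips stand 14 mm ahead of it and the grasp point (between the pads) lies 5 mm behind it (bot.finger_overhang is the distance from the TCP to the fingertips, in m); y points along the fingers, x is the direction in which the jaws open and shut, and the axes are right-handed (so a half turn about y gives the same grasp; the last joint's range is limited). The gripper opens to 85 mm and grips with 20 to 120 N. Pads are 22 mm wide; open, the fingers measure 114 mm over their backs; the gripper's body (76 mm by 85 mm) begins 54 mm behind the grasp point. The pads swing forward as they close: fully open they stand 13 mm farther back than shut.
Start: joints at [1.308, 0.264, 1.604, -0, 1.274, -0.037], TCP at [0.151, 0.658, 0.245] pointing down, gripper open.
Joint ranges: [-2.63, 2.63], [-0.94, 2.18], [0.31, 2.57], [-1.31, 4.45], [0, 2.66], [-2.55, 2.55]. Speed limits (rad/s): [2.57, 2.57, 3.14, 3.14, 3.14, 3.14].

## Interface

Orientations are given as a rotation vector (axis times angle).
In Python, from workcell import readout, read_camera, bot, spotter gives the robot as it stands.
- The arm moves only by the tool jog_arm, never from a script. Its argument "increments" is a list of rows, each a list of 7 numbers: the shift along the tool's x, y, z in m, then the turn, a rotation vector about the tool's x, y, z in rad, then the opening, from 0 (shut) to 1 (fully open). A call has 1 to 10 rows; each row shifts and turns the pose as measured when the row begins, along the tool's axes as they then stand; what a row does not reach is not made up. A row lasts 1/8 s, in which the tool goes at most 62.5 mm and 10.7 degrees, less where a joint would pass 70% of its speed; a pose out of reach is approached as far as the arm can. A call with a gripper value outside its range is refused whole. The fingers move at their own pace and stop on an object; "force" is the grip in N (left out, the last holds). Time passes only in rows, so rows that do not move let the fingers close. It gives the time, the measured TCP pose, the force and the opening at its end, in the units of the state.
- readout.read_state(): the state, without advancing time (a new reading comes with each control period).
- read_camera(name): name is "side" or "top" or "wrist"; returns a dict with "img" (480x640x3 uint8, blue, green, red), "range_z" (480x640 float32, m along the optical axis (not along the pixel's ray), 0 where there is no reading), "fx", "fy", "cx", "cy" (pixels), "world_from_camera" (4x4, takes a point from camera to world coordinates). Camera axes: x right, y down, z forward; pixel columns grow to the right and rows downward; lengths in m; the calibration is good to about 2 mm. A picture is of the moment at which its call begins.
- bot.finish_job(): hands the job in, once; it reports no verdict.
Trained networks look in a picture, given as the dict that the camera call returned (one of the last four; its "shot" number tells which), for a name from the list of things; names that differ only in an ending like _2 or _b are one class to them, and where a whole thing is asked for, a point or a joint stands for the part that bears it (a point fixed in the world has none). Each returns a list of dicts, best first, with "p" (0 to 1); they miss things now and then, are a little off and sometimes report something else, mostly with a low value. They report only what shows in the picture. A call takes as long as a camera call. They do not tell look-alikes from the thing itself.
- spotter.masks_of(picture, thing): "mask" (480x640 bool, what is visible of it) and "location" ([column, row] in pixels, amid what is visible of it).
- spotter.spot_point(picture, thing): "location" ([column, row] in pixels: a listed point, or the origin of a listed thing).
The state is a dict: "time": time; "q": joint angles; "joint_vel": joint speeds; "joint_torque": joint torques, N m; "tool_pos": TCP position; "tcp_rot": TCP orientation; "wrist_force": force on the tool from outside, world axes, zero at the start; "torque": the same for the moment, N m; "width": opening from 0.0 (shut) to 1.0 (fully open).
Only numpy, scipy, OpenCV 4.12 (cv2) and the standard library are available. Lean on these libraries where they do the work, as an engineer would, in place of code of your own. Each camera call takes 0.05 s, during which the arm holds its last target. There are 200 camera calls.

## Working session

There is one attempt and no reset: what is moved stays moved. The work goes in short steps, Python scripts to look and compute and a tool call to move; the robot and the scene stay as the last step left them, time stands still between calls to the robot, and variables do not carry over. Pictures are saved under pics/ and viewed, about 8 in all and at most 12, crops included, and the job is handed in when it is done.

Besides the shell and the picture viewer there is one more tool, called after "Call:" by a JSON object that holds its "method" and its "body". jog_arm: Moves the arm, as the interface text tells. Its arguments: {"type":"object","properties":{"increments":{"type":"array"},"force":{"type":"number"}},"required":["increments"]}

```bash
mkdir -p pics
cat > h.py <<'E'
import numpy as np, cv2
from workcell import readout, read_camera, bot, spotter
def w(p,u,v,z=None,r=3):
    T=p["world_from_camera"]; u0,v0=int(round(u)),int(round(v))
    ray=np.array([(u-p["cx"])/p["fx"],(v-p["cy"])/p["fy"],1])
    if z is None:
        a=p["range_z"][max(0,v0-r):v0+r+1,max(0,u0-r):u0+r+1]; a=a[a>0]
        return T[:3,:3]@(ray*np.median(a))+T[:3,3]
    d=T[:3,:3]@ray; return T[:3,3]+d*(z-T[2,3])/d[2]
E
python3 - <<'E'
from h import *
np.set_printoptions(precision=4,suppress=True)
print(readout.read_state())
for n in ["top","side"]:
    p=read_camera(n); cv2.imwrite(f"pics/{n}0.png",p["img"])
    np.savez(f"{n}0.npz",**p)
    for t in ["gauge","hook","rest_top","tray_bar","tray_plate","press","weight","jar","roller"]:
        for d in spotter.spot_point(p,t)[:4]:
            u,v=d["location"]
            try: print(n,t,round(d["p"],2),np.round(d["location"],1),w(p,u,v))
            except Exception as e: print(n,t,d,e)
E
```

```text
{'time': 0.0, 'q': array([ 1.3081,  0.2647,  1.6054, -0.    ,  1.2737, -0.0369]), 'joint_vel': array([ 0.0008, -0.0007,  0.0007,  0.0002,  0.0003, -0.0017]), 'joint_torque': array([  0.0012, -51.5127, -36.7311,   0.0002,   0.0129,   0.    ]), 'tool_pos': array([0.1509, 0.6572, 0.244 ]), 'tcp_rot': array([-1.3089, -1.04  ,  1.043 ]), 'wrist_force': array([-1.1972, -0.1607,  0.1906]), 'torque': array([0.0258, 0.009 , 0.0281]), 'width': 0.996166294908774}
top gauge 0.95 [447.  341.7] [ 0.4156 -0.229   0.0107]
top gauge 0.91 [382.3 255.8] [ 0.5983 -0.0989  0.0232]
top gauge 0.86 [466.2 258.9] [ 0.5817 -0.2642  0.0709]
top gauge 0.39 [235.7 273.1] [0.5606 0.2039 0.0792]
top hook 0.55 [388.1 220.5] [ 0.6794 -0.1171  0.0033]
top hook 0.5 [419.9 281.4] [ 0.5403 -0.1728  0.0417]
top hook 0.43 [484.7 391.3] [ 0.3127 -0.3032  0.0023]
top hook 0.42 [236.6 271.9] [0.563  0.2022 0.0789]
top rest_top 0.66 [466.7 259.9] [ 0.5796 -0.265   0.0712]
top tray_bar 0.74 [236.6 272.2] [0.5624 0.2022 0.0788]
top tray_bar 0.23 [394. 174.] [ 0.7753 -0.1298  0.0361]
top tray_plate 0.82 [217.2 271.8] [0.5633 0.2
[... 422 characters left out ...]
 [ 0.4121 -0.247   0.0341]
side gauge 0.26 [321.5 324.3] [ 0.5377 -0.168   0.0304]
side hook 0.6 [209.2 402.8] [ 0.3223 -0.2993  0.0165]
side hook 0.57 [324.1 326.8] [ 0.5427 -0.1672  0.0212]
side hook 0.39 [381.  302.3] [ 0.6744 -0.1057  0.0045]
side rest_top 0.74 [353.4 359.1] [ 0.5779 -0.2891  0.0665]
side tray_bar 0.83 [310.5 196.5] [0.5676 0.2378 0.0658]
side tray_plate 0.73 [309.2 190.7] [0.5653 0.2406 0.082 ]
side tray_plate 0.6 [322.4 323.4] [ 0.5395 -0.1685  0.0332]
side press 0.75 [310.6 181.3] [0.5792 0.3355 0.0514]
side weight 0.79 [414.2 253. ] [ 0.7753 -0.0024  0.0419]
side jar 0.83 [444.5 397.7] [ 0.7148 -0.3777  0.0471]
side roller 0.55 [441.4 305.2] [ 0.79   -0.1536  0.0236]
```

View pics/top0.png

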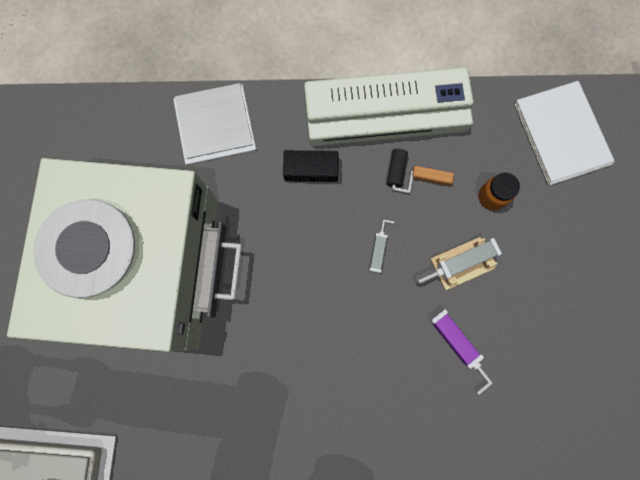

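View pics/side0.png

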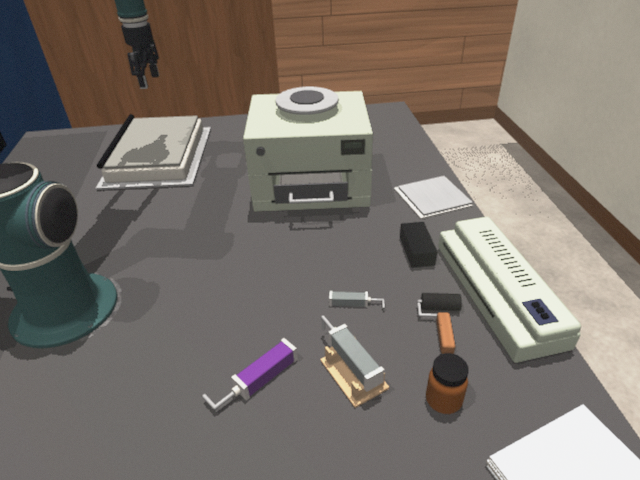

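```bash
cat > m.py <<'E'
from h import *
np.set_printoptions(precision=4,suppress=True)
p=dict(np.load("top0.npz")); H,W=480,640
vv,uu=np.mgrid[0:H,0:W]; z=p["range_z"]; T=p["world_from_camera"]
P=np.stack([(uu-p["cx"])/p["fx"]*z,(vv-p["cy"])/p["fy"]*z,z],-1)@T[:3,:3].T+T[:3,3]
def rect(m,name):
    q=P[m][:,:2].astype(np.float32); r=cv2.minAreaRect(q); b=cv2.boxPoints(r)
    e=[b[1]-b[0],b[2]-b[1]]; e=max(e,key=np.linalg.norm); print(name,m.sum(),np.array(r[0]),np.array(r[1]),"long dir deg",np.degrees(np.arctan2(e[1],e[0])),"mean",P[m].mean(0))
reg=(uu>435)&(uu<505)&(vv>230)&(vv<285)
rect(reg&(P[...,2]>0.062)&(P[...,2]<0.08)&(z>0),"gauge top")
reg=(uu>412)&(uu<442)&(vv>262)&(vv<292)
m=reg&(P[...,2]>0.035)&(P[...,2]<0.07)&(z>0)&(p["img"].mean(-1)>110)&(p["img"].astype(int).ptp(-1)<25 if hasattr(p["img"],"ptp") else np.ptp(p["img"].astype(int),-1)<25)
rect(m,"wire")
reg=(uu>228)&(uu<243)&(vv>238)&(vv<304)
rect(reg&(P[...,2]>0.06)&(P[...,2]<0.095)&(z>0)&(p["img"].mean(-1)>130),"bar")
reg=(uu>0)&(uu<215)&(vv>150)&(vv<360)
rect(reg&(P[...,2]>0.20)&(P[...,2]<0.235)&(z>0),"press top")
print("cam",T)
a=cv2.resize(p["img"][215:305,400:520],None,fx=4,fy=4,interpolation=cv2.INTER_CUBIC)
b=cv2.resize(p["img"][225:315,190:260],None,fx=4,fy=4,interpolation=cv2.INTER_CUBIC)
cv2.imwrite("pics/crop1.png",np.hstack([a,b]))
from scipy.spatial.transform import Rotation as R
print(R.from_rotvec(readout.read_state()["tcp_rot"]).as_matrix())
E
python3 m.py
```

```text
gauge top 1035 [ 0.5823 -0.267 ] [0.0356 0.1385] long dir deg -67.200745 mean [ 0.584  -0.2712  0.0708]
wire 113 [ 0.55   -0.1934] [0.0193 0.056 ] long dir deg -54.441734 mean [ 0.5521 -0.1942  0.0579]
bar 284 [0.5653 0.21  ] [0.0229 0.1129] long dir deg -3.532519 mean [0.5704 0.2057 0.081 ]
press top 21637 [0.5882 0.4095] [0.2873 0.3219] long dir deg -5.975435 mean [0.578 0.396 0.221]
cam [[-0.0199 -0.984   0.1773  0.4393]
 [-0.9998  0.0185 -0.0091  0.0313]
 [ 0.0056 -0.1774 -0.9841  1.1109]
 [ 0.      0.      0.      1.    ]]
[[ 0.2238  0.     -0.9746]
 [ 0.9746  0.      0.2238]
 [ 0.     -1.     -0.    ]]
```

View pics/crop1.png

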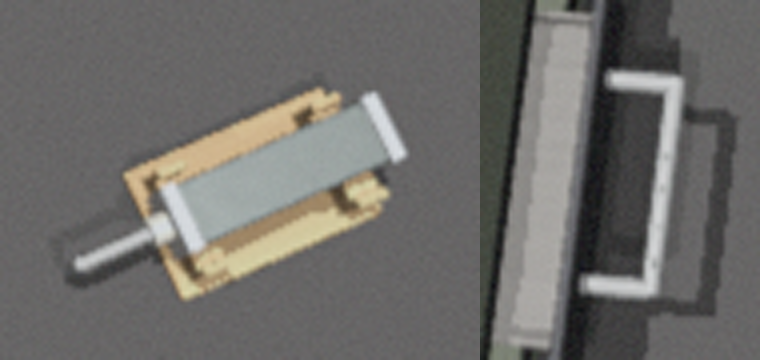

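```bash
cat > plan.py <<'E'
import sys
from h import *
from scipy.spatial.transform import Rotation as R
def yaw(Rm): return np.degrees(np.arctan2(Rm[1,2],Rm[0,2]))
def plan(x,y,z,yw,step=0.055,g=1.0,n=None):
    s=readout.read_state(); Rm=R.from_rotvec(s["tcp_rot"]).as_matrix(); p=np.array(s["tool_pos"])
    tgt=np.array([x,y,z]); d=tgt-p; dy=(yw-yaw(Rm)+180)%360-180
    # desired level: tool y down
    n=n or int(max(np.ceil(np.linalg.norm(d)/step),np.ceil(abs(dy)/9),1))
    print("t",s["time"],"p",p.round(4),"yaw",yaw(Rm).round(2),"tilt",Rm[:,1].round(4),"F",np.round(s["wrist_force"],2),"w",round(s["width"],3),"n",n)
    c=np.radians(yaw(Rm)); out=[]
    for i in range(n):
        tz=np.array([np.cos(c),np.sin(c),0]); ty=np.array([0,0,-1.]); tx=np.cross(ty,tz)
        out.append([round(float(v),4) for v in (d@tx/n,d@ty/n,d@tz/n,0,-np.radians(dy)/n,0,g)]); c+=np.radians(dy)/n
    for r in out: print(r)
if __name__=="__main__": plan(*map(float,sys.argv[1:5]),**{k:float(v) if k!="n" else int(v) for k,v in (a.split("=") for a in sys.argv[5:])})
E
python3 plan.py 0.582 -0.267 0.24 113
python3 - <<'E'
from h import *
p=dict(np.load("top0.npz"))
print("bar",w(p,235.75,271.25,.08),"gauge",w(p,471,257.5,.069),"hook",w(p,420,281,.05),w(p,420,281,.055))
E
```

```text
t 1.0 p [0.1511 0.6579 0.2453] yaw 167.07 tilt [ 0.  0. -1.] F [ 0.08 -0.21  0.41] w 1.0 n 19
[-0.0424, 0.0003, -0.033, 0.0, 0.0497, 0.0, 1.0]
[-0.0407, 0.0003, -0.0351, 0.0, 0.0497, 0.0, 1.0]
[-0.0389, 0.0003, -0.037, 0.0, 0.0497, 0.0, 1.0]
[-0.037, 0.0003, -0.0389, 0.0, 0.0497, 0.0, 1.0]
[-0.035, 0.0003, -0.0407, 0.0, 0.0497, 0.0, 1.0]
[-0.033, 0.0003, -0.0424, 0.0, 0.0497, 0.0, 1.0]
[-0.0308, 0.0003, -0.044, 0.0, 0.0497, 0.0, 1.0]
[-0.0286, 0.0003, -0.0455, 0.0, 0.0497, 0.0, 1.0]
[-0.0263, 0.0003, -0.0468, 0.0, 0.0497, 0.0, 1.0]
[-0.0239, 0.0003, -0.0481, 0.0, 0.0497, 0.0, 1.0]
[-0.0215, 0.0003, -0.0492, 0.0, 0.0497, 0.0, 1.0]
[-0.0191, 0.0003, -0.0502, 0.0, 0.0497, 0.0, 1.0]
[-0.0165, 0.0003, -0.0511, 0.0, 0.0497, 0.0, 1.0]
[-0.014, 0.0003, -0.0518, 0.0, 0.0497, 0.0, 1.0]
[-0.0114, 0.0003, -0.0525, 0.0, 0.0497, 0.0, 1.0]
[-0.0088, 0.0003, -0.053, 0.0, 0.0497, 0.0, 1.0]
[-0.0061, 0.0003, -0.0533, 0.0, 0.0497, 0.0, 1.0]
[-0.0035, 0.0003, -0.0536, 0.0, 0.0497, 0.0, 1.0]
[-0.0008, 0.0003, -0.0537, 0.0, 0.0497, 0.0, 1.0]
bar [0.56425561 0.20373182 0.08      ] gauge [ 0.58464259 -0.27474083  0.069     ] hook [ 0.54035891 -0.17144504  0.05      ] [ 0.53988267 -0.17048957  0.055     ]
```

Call:
{"method": "jog_arm", "body": {"increments": [[-0.042, 0, -0.033, 0, 0.05, 0, 1], [-0.041, 0, -0.035, 0, 0.05, 0, 1], [-0.039, 0, -0.037, 0, 0.05, 0, 1], [-0.037, 0, -0.039, 0, 0.05, 0, 1], [-0.035, 0, -0.041, 0, 0.05, 0, 1], [-0.033, 0, -0.042, 0, 0.05, 0, 1], [-0.031, 0, -0.044, 0, 0.05, 0, 1], [-0.029, 0, -0.045, 0, 0.05, 0, 1], [-0.026, 0, -0.047, 0, 0.05, 0, 1], [-0.024, 0, -0.048, 0, 0.05, 0, 1]]}}

```text
time: 2.25
tool_pos: [0.3793, 0.1591, 0.2463]
tcp_rot: [-1.469, -0.661, 0.647]
wrist_force: [0.5, -0.9, 0.1]
width: 0.995
```

Call:
{"method": "jog_arm", "body": {"increments": [[-0.021, 0, -0.049, 0, 0.05, 0, 1], [-0.019, 0, -0.05, 0, 0.05, 0, 1], [-0.017, 0, -0.051, 0, 0.05, 0, 1], [-0.014, 0, -0.052, 0, 0.05, 0, 1], [-0.011, 0, -0.052, 0, 0.05, 0, 1], [-0.009, 0, -0.053, 0, 0.05, 0, 1], [-0.006, 0, -0.053, 0, 0.05, 0, 1], [-0.003, 0, -0.053, 0, 0.05, 0, 1], [0, 0, -0.03, 0, 0, 0, 1]]}}

```text
time: 3.38
tool_pos: [0.5705, -0.2766, 0.2497]
tcp_rot: [-1.544, -0.343, 0.314]
wrist_force: [-0.0, 1.0, 0.0]
width: 1.001
```

```bash
python3 plan.py 0.583 -0.27 0.22 113
python3 - <<'E'
from h import *
p=read_camera("wrist"); np.savez("w1.npz",**p); cv2.imwrite("pics/w1.png",p["img"])
print(p["world_from_camera"].round(3))
for t in ["gauge","hook","rest_top"]:
  for d in spotter.spot_point(p,t)[:2]:
    print(t,round(d["p"],2),np.round(d["location"],1),w(p,*d["location"]).round(4), w(p,*d["location"],.035).round(4))
E
```

```text
t 3.375 p [ 0.5705 -0.2766  0.2497] yaw 113.99 tilt [ 0.018   0.0052 -0.9998] F [-0.03  0.98  0.05] w 1.001 n 1
[0.0141, 0.0297, 0.0009, 0.0, 0.0172, 0.0, 1.0]
[[ 0.913  0.379  0.15   0.534]
 [ 0.407 -0.865 -0.293 -0.2  ]
 [ 0.019  0.329 -0.944  0.379]
 [ 0.     0.     0.     1.   ]]
gauge 0.78 [155.   63.2] [ 0.4178 -0.2275  0.0341] [ 0.4181 -0.2274  0.035 ]
gauge 0.69 [435.8  11.6] [ 0.6043 -0.0997  0.0061] [ 0.5988 -0.1074  0.035 ]
hook 0.82 [500.   70.1] [ 0.6736 -0.1175  0.0133] [ 0.6653 -0.1224  0.035 ]
hook 0.81 [331.2  57. ] [ 0.5398 -0.1698  0.0555] [ 0.5402 -0.168   0.035 ]
```

View pics/w1.png

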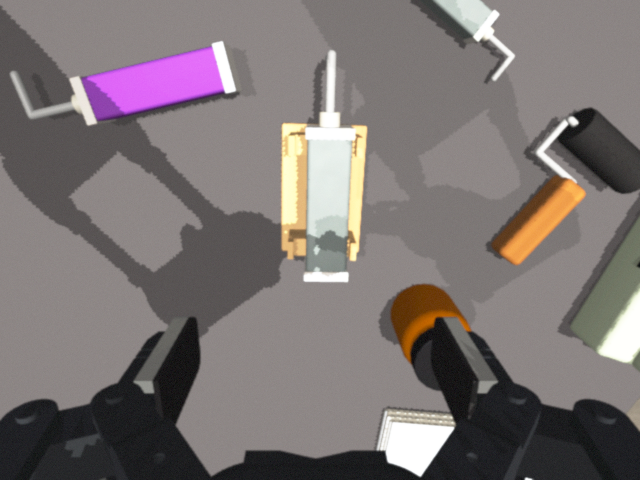

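Run:
```python
from h import *
p=dict(np.load("w1.npz")); z=p["range_z"]; T=p["world_from_camera"]
vv,uu=np.mgrid[0:480,0:640]
P=np.stack([(uu-p["cx"])/p["fx"]*z,(vv-p["cy"])/p["fy"]*z,z],-1)@T[:3,:3].T+T[:3,3]
m=(uu>270)&(uu<380)&(vv>100)&(vv<300)&(P[...,2]>.064)&(P[...,2]<.08)
r=cv2.minAreaRect(P[m][:,:2].astype(np.float32)); b=cv2.boxPoints(r)
e=max([b[1]-b[0],b[2]-b[1]],key=np.linalg.norm)
print("wrist top face",r,np.degrees(np.arctan2(e[1],e[0]))%180,P[m].mean(0), m.sum())
print("mouth",w(p,329.5,127,.069),"rear",w(p,326.5,276,.069),"hooktop",w(p,331.5,52,.052))
print("rest corners base",[w(p,*c,.008).round(4) for c in ((282,125),(367,127),(283,250),(358,258))])
m=(uu>278)&(uu<304)&(vv>120)&(vv<265);print([ (P[v,u]).round(4) for v,u in ((146,293),(247,296),(146,360),(243,354))])
```

```text
wrist top face ((0.5828461647033691, -0.2711716294288635), (0.03582799434661865, 0.1231204941868782), 22.874204635620117) 112.87423 [ 0.58108393 -0.26757529  0.06953821] 6682
mouth [ 0.55818845 -0.21446819  0.069     ] rear [ 0.60596388 -0.32442559  0.069     ] hooktop [ 0.53867468 -0.16637685  0.052     ]
rest corners base [array([ 0.5243, -0.2327,  0.008 ]), array([ 0.5932, -0.204 ,  0.008 ]), array([ 0.57  , -0.3407,  0.008 ]), array([ 0.6405, -0.3191,  0.008 ])]
[array([ 0.5395, -0.2409,  0.0449]), array([ 0.5769, -0.323 ,  0.0352]), array([ 0.5889, -0.2192,  0.0438]), array([ 0.6209, -0.2964,  0.0434])]
```

```bash
python3 - <<'E'
s=open("plan.py").read()
s=s.replace("    c=np.radians(yaw(Rm)); out=[]","    dl=Rm.T@np.array([0,0,-1.]); lv=np.cross([0,1,0],dl); print('level rotvec(first row)',lv.round(4))\n    c=np.radians(yaw(Rm)); out=[]")
open("plan.py","w").write(s)
E
python3 plan.py 0.5825 -0.2705 0.10 112.9 n=4
```

```text
t 3.575 p [ 0.5696 -0.2741  0.2494] yaw 114.05 tilt [ 0.0169  0.0065 -0.9998] F [-0.02 -0.08  1.  ] w 1.004 n 4
level rotvec(first row) [ 0.0009 -0.      0.0181]
[0.0033, 0.0374, -0.0005, 0.0, 0.005, 0.0, 1.0]
[0.0033, 0.0374, -0.0005, 0.0, 0.005, 0.0, 1.0]
[0.0033, 0.0374, -0.0005, 0.0, 0.005, 0.0, 1.0]
[0.0033, 0.0374, -0.0004, 0.0, 0.005, 0.0, 1.0]
```

Call:
{"method": "jog_arm", "body": {"increments": [[0.003, 0.037, 0, 0.001, 0.005, 0.018, 1], [0.003, 0.037, 0, 0, 0.005, 0, 1], [0.004, 0.037, 0, 0, 0.005, 0, 1], [0.004, 0.037, 0, 0, 0.005, 0, 1], [0, 0, 0, 0, 0, 0, 1]]}}

```text
time: 4.2
tool_pos: [0.5828, -0.2613, 0.1011]
tcp_rot: [-1.548, -0.32, 0.316]
wrist_force: [0.2, 0.3, 0.5]
width: 1.003
```

```bash
python3 plan.py 0.5825 -0.2705 0.047 112.9 n=3
```

```text
t 4.2 p [ 0.5828 -0.2613  0.1011] yaw 113.21 tilt [ 2.3e-03  2.0e-04 -1.0e+00] F [0.2  0.29 0.54] w 1.003 n 3
level rotvec(first row) [ 0.0007 -0.      0.0022]
[-0.0013, 0.018, -0.0028, 0.0, 0.0018, 0.0, 1.0]
[-0.0013, 0.018, -0.0028, 0.0, 0.0018, 0.0, 1.0]
[-0.0013, 0.018, -0.0028, 0.0, 0.0018, 0.0, 1.0]
```

Call:
{"method": "jog_arm", "body": {"increments": [[-0.001, 0.018, -0.003, 0.001, 0.002, 0.002, 1], [-0.001, 0.018, -0.003, 0, 0.002, 0, 1], [-0.002, 0.018, -0.003, 0, 0.002, 0, 1], [0, 0, 0, 0, 0, 0, 0.6]]}}

```text
time: 4.7
tool_pos: [0.5849, -0.2721, 0.0484]
tcp_rot: [-1.552, -0.318, 0.31]
wrist_force: [-0.4, -0.2, -0.4]
width: 0.816
```

```bash
python3 plan.py 0.5825 -0.2705 0.047 112.9 n=1
```

```text
t 4.7 p [ 0.5849 -0.2721  0.0484] yaw 112.92 tilt [ 0.0056 -0.0025 -1.    ] F [-0.37 -0.22 -0.42] w 0.816 n 1
level rotvec(first row) [ 0.0045 -0.      0.0042]
[-0.0016, 0.0014, 0.0024, 0.0, 0.0003, 0.0, 1.0]
```

Call:
{"method": "jog_arm", "body": {"increments": [[-0.001, 0.001, 0.002, 0.004, 0, 0.004, 0.5], [0, 0, 0, 0, 0, 0, 0.2], [0, 0, 0, 0, 0, 0, 0.2], [0, 0, 0, 0, 0, 0, 0.2], [0, 0, 0, 0, 0, 0, 0.2]], "force": 70}}

```text
time: 5.32
tool_pos: [0.5834, -0.271, 0.0482]
tcp_rot: [-1.549, -0.314, 0.313]
wrist_force: [0.6, 0.2, -2.2]
width: 0.393
```

```bash
python3 plan.py 0.5825 -0.2705 0.16 112.9 n=3 g=0.2
```

```text
t 5.325 p [ 0.5834 -0.271   0.0482] yaw 112.9 tilt [ 6.e-04 -7.e-04 -1.e+00] F [ 0.62  0.21 -2.2 ] w 0.393 n 3
level rotvec(first row) [ 0.0008 -0.      0.0003]
[-0.0002, -0.0373, 0.0003, 0.0, -0.0, 0.0, 0.2]
[-0.0002, -0.0373, 0.0003, 0.0, -0.0, 0.0, 0.2]
[-0.0002, -0.0373, 0.0003, 0.0, -0.0, 0.0, 0.2]
```

Call:
{"method": "jog_arm", "body": {"increments": [[0, -0.02, 0, 0, 0, 0, 0.2], [0, -0.035, 0, 0, 0, 0, 0.2], [0, -0.04, 0, 0, 0, 0, 0.2], [0, -0.018, 0, 0, 0, 0, 0.2]]}}

```text
time: 5.82
tool_pos: [0.5822, -0.2702, 0.1653]
tcp_rot: [-1.547, -0.312, 0.315]
wrist_force: [0.2, -0.5, -1.9]
width: 0.386
```

```bash
python3 plan.py 0.5545 0.111 0.16 84 g=0.2 n=9
```

```text
t 5.825 p [ 0.5822 -0.2702  0.1653] yaw 112.9 tilt [-0.0024  0.001  -1.    ] F [ 0.21 -0.5  -1.85] w 0.386 n 9
level rotvec(first row) [-0.0018  0.     -0.0018]
[0.0136, 0.0006, 0.0402, 0.0, 0.056, 0.0, 0.2]
[0.0114, 0.0006, 0.0409, 0.0, 0.056, 0.0, 0.2]
[0.0091, 0.0006, 0.0415, 0.0, 0.056, 0.0, 0.2]
[0.0067, 0.0006, 0.0419, 0.0, 0.056, 0.0, 0.2]
[0.0044, 0.0006, 0.0422, 0.0, 0.056, 0.0, 0.2]
[0.002, 0.0006, 0.0424, 0.0, 0.056, 0.0, 0.2]
[-0.0004, 0.0006, 0.0425, 0.0, 0.056, 0.0, 0.2]
[-0.0028, 0.0006, 0.0424, 0.0, 0.056, 0.0, 0.2]
[-0.0051, 0.0006, 0.0422, 0.0, 0.056, 0.0, 0.2]
```

Call:
{"method": "jog_arm", "body": {"increments": [[0.014, 0, 0.04, 0, 0.056, 0, 0.2], [0.011, 0, 0.041, 0, 0.056, 0, 0.2], [0.009, 0, 0.041, 0, 0.056, 0, 0.2], [0.007, 0, 0.042, 0, 0.056, 0, 0.2], [0.004, 0, 0.042, 0, 0.056, 0, 0.2], [0.002, 0, 0.042, 0, 0.056, 0, 0.2], [0, 0, 0.042, 0, 0.056, 0, 0.2], [-0.003, 0, 0.03, 0, 0.056, 0, 0.2], [-0.003, 0, 0.02, 0, 0.04, 0, 0.2], [0, 0, 0, 0, 0, 0, 0.2]]}}

```text
time: 7.08
tool_pos: [0.5578, 0.0841, 0.1703]
tcp_rot: [-1.571, 0.08, -0.087]
wrist_force: [-0.8, -0.4, -2.8]
width: 0.39
```

```bash
python3 plan.py 0.5545 0.111 0.14 84 g=0.2 n=2
python3 - <<'E'
from h import *
for n in ("wrist","top"):
  p=read_camera(n); np.savez(n+"2.npz",**p); cv2.imwrite(f"pics/{n}2.png",p["img"])
  for t in ["hook","tray_bar","gauge"]:
    for d in spotter.spot_point(p,t)[:2]: print(n,t,round(d["p"],2),np.round(d["location"],1),w(p,*d["location"]).round(4),w(p,*d["location"],.075).round(4))
  if n=="top": cv2.imwrite("pics/top2c.png",cv2.resize(p["img"][200:340,170:340],None,fx=4,fy=4,interpolation=cv2.INTER_CUBIC))
E
```

```text
t 7.075 p [0.5578 0.0841 0.1703] yaw 83.93 tilt [ 0.0046 -0.002  -1.    ] F [-0.78 -0.36 -2.77] w 0.39 n 2
level rotvec(first row) [ 0.0015 -0.      0.0048]
[-0.0031, 0.0152, 0.0132, 0.0, -0.0006, 0.0, 0.2]
[-0.0031, 0.0152, 0.0132, 0.0, -0.0006, 0.0, 0.2]
wrist hook 0.63 [314.3   3.9] [0.5686 0.1908 0.1782] [0.5709 0.2096 0.075 ]
wrist hook 0.3 [632.1 220.4] [0.7705 0.0662 0.0371] [0.7409 0.081  0.075 ]
wrist tray_bar 0.75 [297.9  12. ] [0.5626 0.206  0.0805] [0.5625 0.207  0.075 ]
wrist gauge 0.62 [319.  324.5] [0.5606 0.1034 0.1919] [0.5549 0.0323 0.075 ]
wrist gauge 0.37 [388.6 410.7] [0.5755 0.1003 0.2257] [ 0.5952 -0.0398  0.075 ]
top hook 0.57 [390.  222.8] [ 0.6742 -0.1211  0.0031] [ 0.659  -0.1112  0.075 ]
top tray_bar 0.31 [467.9 262.3] [ 0.5826 -0.2847  0.0097] [ 0.5741 -0.266   0.075 ]
top gauge 0.93 [382.9 251. ] [ 0.6088 -0.1007  0.0219] [ 0.6006 -0.0943  0.075 ]
top gauge 0.8 [445.4 344.5] [ 0.4097 -0.2271  0.0028] [ 0.4116 -0.2103  0.075 ]
```

View pics/wrist2.png

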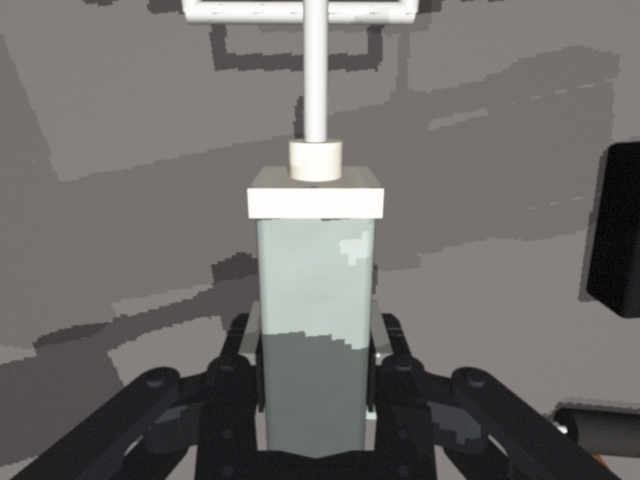

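Call:
{"method": "jog_arm", "body": {"increments": [[-0.003, 0.015, 0.014, 0.001, 0, 0.005, 0.2], [-0.003, 0.015, 0.014, 0, 0, 0, 0.2], [0, 0, 0, 0, 0, 0, 0.2]]}}

```text
time: 7.85
tool_pos: [0.5548, 0.1118, 0.1373]
tcp_rot: [-1.57, 0.089, -0.086]
wrist_force: [-0.1, -0.4, -3.1]
width: 0.387
```

```bash
python3 plan.py 0.554 0.1125 0.091 84 g=0.2 n=3
```

```text
t 7.85 p [0.5548 0.1118 0.1373] yaw 83.64 tilt [-1.9e-03 -4.0e-04 -1.0e+00] F [-0.12 -0.45 -3.14] w 0.387 n 3
level rotvec(first row) [ 0.0006  0.     -0.0018]
[-0.0003, 0.0154, 0.0002, 0.0, -0.0021, 0.0, 0.2]
[-0.0003, 0.0154, 0.0002, 0.0, -0.0021, 0.0, 0.2]
[-0.0003, 0.0154, 0.0002, 0.0, -0.0021, 0.0, 0.2]
```

Call:
{"method": "jog_arm", "body": {"increments": [[0, 0.015, 0, 0, -0.002, -0.002, 0.2], [0, 0.015, 0, 0, -0.002, 0, 0.2], [0, 0.015, 0, 0, -0.002, 0, 0.2], [0, 0, 0, 0, 0, 0, 0.2]], "force": 90}}

```text
time: 8.35
tool_pos: [0.5539, 0.1117, 0.0879]
tcp_rot: [-1.571, 0.083, -0.08]
wrist_force: [0.5, -0.7, -2.7]
width: 0.387
```

```bash
python3 plan.py 0.554 0.1125 0.091 84 g=0.2 n=1
python3 - <<'E'
from h import *
p=read_camera("side"); np.savez("side3.npz",**p)
cv2.imwrite("pics/side3c.png",cv2.resize(p["img"][130:260,240:380],None,fx=5,fy=4.5,interpolation=cv2.INTER_CUBIC))
E
```

```text
t 8.35 p [0.5539 0.1117 0.0879] yaw 84.07 tilt [-0.0018 -0.0016 -1.    ] F [ 0.46 -0.66 -2.7 ] w 0.387 n 1
level rotvec(first row) [ 0.0017  0.     -0.0016]
[-0.0, -0.0031, 0.0008, 0.0, 0.0012, 0.0, 0.2]
```

View pics/side3c.png

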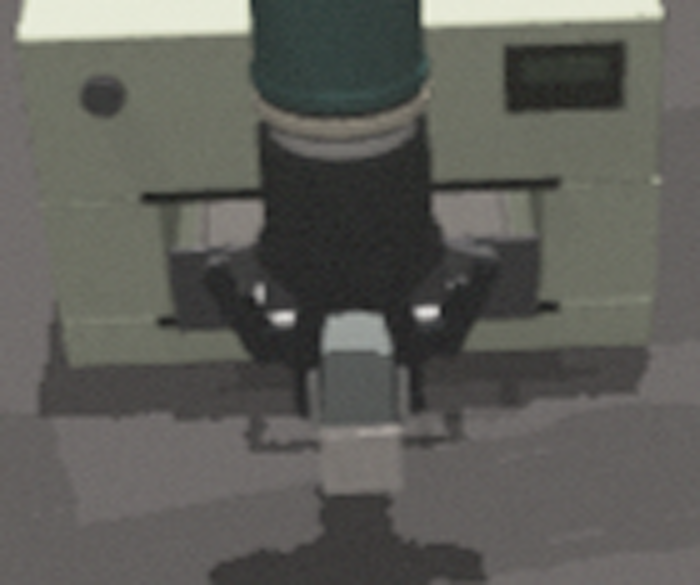

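Call:
{"method": "jog_arm", "body": {"increments": [[0, -0.003, -0.004, 0.001, 0, -0.001, 0.2], [0, 0, -0.004, 0, 0, 0, 0.2], [0, 0, -0.004, 0, 0, 0, 0.2], [0, 0, -0.004, 0, 0, 0, 0.2], [0, 0, -0.004, 0, 0, 0, 0.2], [0, 0, -0.004, 0, 0, 0, 0.2], [0, 0, -0.004, 0, 0, 0, 0.2], [0, 0, -0.004, 0, 0, 0, 0.2]]}}

```text
time: 9.4
tool_pos: [0.5527, 0.0798, 0.0938]
tcp_rot: [-1.566, 0.078, -0.086]
wrist_force: [0.6, 5.2, -4.1]
width: 0.392
```

```bash
python3 plan.py 0.5507 0.0795 0.091 84 g=0.2 n=1
python3 - <<'E'
from h import *
import time
p=read_camera("wrist"); np.savez("w4.npz",**p); cv2.imwrite("pics/w4.png",p["img"])
for i in range(3): print(np.round(readout.read_state()["wrist_force"],2))
E
```

```text
t 9.4 p [0.5527 0.0798 0.0938] yaw 84.02 tilt [ 0.0051  0.0033 -1.    ] F [ 0.65  5.23 -4.15] w 0.392 n 1
level rotvec(first row) [-0.0038  0.      0.0047]
[-0.002, 0.0028, -0.0005, 0.0, 0.0003, 0.0, 0.2]
[ 0.87  3.02 -3.75]
[ 0.87  3.02 -3.75]
[ 0.87  3.02 -3.75]
```

View pics/w4.png

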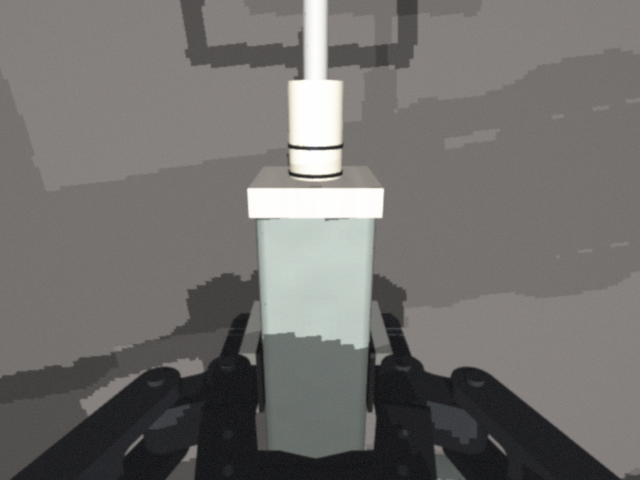

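Call:
{"method": "jog_arm", "body": {"increments": [[-0.001, 0.002, -0.005, -0.004, 0, 0.005, 0.2], [-0.001, 0.001, -0.005, 0, 0, 0, 0.2], [0, 0, -0.005, 0, 0, 0, 0.2], [0, 0, -0.005, 0, 0, 0, 0.2], [0, 0, -0.005, 0, 0, 0, 0.2], [0, 0, -0.005, 0, 0, 0, 0.2], [0, 0, -0.005, 0, 0, 0, 0.2], [0, 0, -0.005, 0, 0, 0, 0.2]]}}

```text
time: 10.45
tool_pos: [0.5479, 0.0378, 0.0924]
tcp_rot: [-1.568, 0.08, -0.085]
wrist_force: [0.7, 4.4, -0.6]
width: 0.381
```

```bash
cat > slide.py <<'E'
from h import *
import sys
from scipy.spatial.transform import Rotation as R
def slide(p,s,name):
    Rm=R.from_rotvec(s["tcp_rot"]).as_matrix(); pos=np.array(s["tool_pos"])
    g=p["img"].astype(float).mean(-1)
    col=g[0:180,293:297].mean(1); r=next((i for i in range(165,0,-1) if col[i]-col[i-3]>25 and col[i]>150 and col[i-3]<col[i]-25),0)
    # walk up from the mouth along the slide until it is no longer bright
    mid=g[0:180,312:320].mean(1); rings=[i for i in range(2,178) if mid[i]<mid[i-4:i+5].max()-50 and mid[i]==mid[max(0,i-3):i+4].min()]
    br=col>col[90:160].max()*0.88
    top=np.where(br)[0]; top=top[top>3]
    X=w(p,295,top.min(),pos[2]+.004); sl=(X-pos)@Rm[:,2]-.072
    print(name,"front row",top.min(),"slide mm",round(sl*1000,1),"ring rows",rings)
if __name__=="__main__":
    class D(dict): pass
    s=readout.read_state(); p=read_camera("wrist"); slide(p,s,"now")
    np.savez("wn.npz",**p)
    if len(sys.argv)>1: cv2.imwrite(sys.argv[1],p["img"])
E
python3 - <<'E'
from slide import *
for f,q in (("wrist2.npz",dict(tool_pos=[.5578,.0841,.1703],tcp_rot=[-1.571,.08,-.087])),("w4.npz",dict(tool_pos=[.5527,.0798,.0938],tcp_rot=[-1.566,.078,-.086]))):
    slide(dict(np.load(f)),q,f)
E
python3 slide.py; python3 plan.py 0.5465 0.04 0.091 84 g=0.2 n=1
```

```text
t 10.5 p [0.5479 0.0372 0.0924] yaw 83.95 tilt [ 3.1e-03  5.0e-04 -1.0e+00] F [-0.24  3.06 -1.28] w 0.387 n 1
level rotvec(first row) [-0.0009  0.      0.003 ]
[-0.0016, 0.0014, 0.0026, 0.0, -0.0009, 0.0, 0.2]Traceback (most recent call last):
  File "<stdin>", line 3, in <module>
  File "slide.py", line 9, in slide
    mid=g[0:180,312:320].mean(1); rings=[i for i in range(2,178) if mid[i]<mid[i-4:i+5].max()-50 and mid[i]==mid[max(0,i-3):i+4].min()]
                                                                           ~~~~~~~~~~~~~~~~^^
    return umr_maximum(a, axis, None, out, keepdims, initial, where)
ValueError: zero-size array to reduction operation maximum which has no identity
Traceback (most recent call last):
  File "slide.py", line 16, in <module>
    s=readout.read_state(); p=read_camera("wrist"); slide(p,s,"now")
                                                    ~~~~~^^^^^^^^^^^
  File "slide.py", line 9, in slide
    mid=g[0:180,312:320].mean(1); rings=[i for i in range(2,178) if mid[i]<mid[i-4:i+5].max()-50 and mid[i]==mid[max(0,i-3):i+4].min()]
                                                                           ~~~~~~~~~~~~~~~~^^
ValueError: zero-size array to reduction operation maximum which has no identity
```

```bash
sed -i '/r=next/s/; r=next.*//; s/range(2,178)/range(5,178)/' slide.py
python3 - <<'E'
from slide import *
for f,q in (("wrist2.npz",dict(tool_pos=[.5578,.0841,.1703],tcp_rot=[-1.571,.08,-.087])),("w4.npz",dict(tool_pos=[.5527,.0798,.0938],tcp_rot=[-1.566,.078,-.086]))):
    slide(dict(np.load(f)),q,f)
E
python3 slide.py
```

```text
wrist2.npz front row 4 slide mm 36.0 ring rows []
w4.npz front row 81 slide mm 16.5 ring rows [148, 176]
now front row 85 slide mm 15.4 ring rows [152]
```

Call:
{"method": "jog_arm", "body": {"increments": [[-0.001, 0.001, -0.004, 0, 0, 0.003, 0.2], [0, 0, -0.004, 0, 0, 0, 0.2], [0, 0, -0.004, 0, 0, 0, 0.2], [0, 0, -0.004, 0, 0, 0, 0.2]]}}

```text
time: 11.05
tool_pos: [0.5459, 0.0212, 0.092]
tcp_rot: [-1.568, 0.082, -0.084]
wrist_force: [0.9, 3.8, -0.2]
width: 0.391
```

```bash
python3 slide.py; python3 plan.py 0.545 0.02 0.091 84 g=0.2 n=1
```

```text
now front row 79 slide mm 17.0 ring rows [147, 175]
t 11.1 p [0.5458 0.0208 0.092 ] yaw 83.93 tilt [ 0.0015  0.0012 -1.    ] F [ 0.69  1.54 -0.92] w 0.391 n 1
level rotvec(first row) [-0.0014  0.      0.0014]
[-0.0007, 0.001, -0.0008, 0.0, -0.0012, 0.0, 0.2]
```

Call:
{"method": "jog_arm", "body": {"increments": [[-0.001, 0.001, -0.004, 0, 0, 0.001, 0.2], [0, 0, -0.004, 0, 0, 0, 0.2], [0, 0, -0.004, 0, 0, 0, 0.2], [0, 0, -0.004, 0, 0, 0, 0.2]]}}

```text
time: 11.6
tool_pos: [0.5437, 0.0059, 0.0913]
tcp_rot: [-1.564, 0.083, -0.086]
wrist_force: [0.7, 8.3, -1.3]
width: 0.387
```

```bash
python3 slide.py; python3 plan.py 0.543 0.004 0.091 84 g=0.2 n=1
```

```text
now front row 21 slide mm 32.0 ring rows [94, 125, 154]
t 11.65 p [0.5437 0.0056 0.0913] yaw 83.83 tilt [ 0.0024  0.005  -1.    ] F [ 1.47  7.21 -1.23] w 0.386 n 1
level rotvec(first row) [-0.0052  0.      0.0019]
[-0.0005, 0.0003, -0.0017, 0.0, -0.003, 0.0, 0.2]
```

Call:
{"method": "jog_arm", "body": {"increments": [[-0.0005, 0, -0.002, -0.003, -0.001, 0.002, 0.2], [0, 0, -0.002, 0, 0, 0, 0.2], [0, 0, -0.002, 0, 0, 0, 0.2], [0, 0, -0.001, 0, 0, 0, 0.2]]}}

```text
time: 12.15
tool_pos: [0.5429, 0.0022, 0.0908]
tcp_rot: [-1.559, 0.085, -0.087]
wrist_force: [2.1, 8.2, -1.7]
width: 0.391
```

```bash
python3 slide.py pics/w5.png; python3 plan.py 0.543 -0.002 0.091 84 g=0.2 n=1; python3 -c "
import cv2;a=cv2.imread('pics/w5.png')[0:220,230:400];cv2.imwrite('pics/w5c.png',cv2.resize(a,None,fx=2.5,fy=2.5))"
```

```text
now front row 5 slide mm 36.0 ring rows [79, 111, 141, 169]
t 12.2 p [0.5429 0.0022 0.0908] yaw 83.69 tilt [ 0.0017  0.0099 -0.9999] F [ 2.25  8.05 -1.07] w 0.386 n 1
level rotvec(first row) [-0.01    0.      0.0006]
[0.0006, -0.0002, -0.0042, 0.0, -0.0055, 0.0, 0.2]
```

View pics/w5c.png

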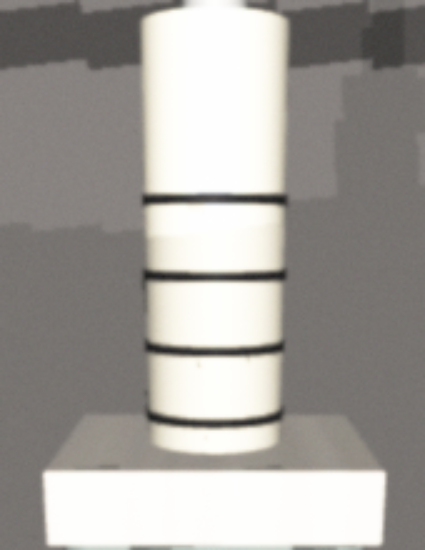

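Call:
{"method": "jog_arm", "body": {"increments": [[0, 0, -0.002, -0.01, -0.005, 0, 0.2], [0, 0, -0.002, 0, 0, 0, 0.2], [0, 0, -0.002, 0, 0, 0, 0.2]]}}

```text
time: 12.58
tool_pos: [0.5431, -0.0002, 0.0909]
tcp_rot: [-1.562, 0.083, -0.086]
wrist_force: [1.9, 9.6, -1.3]
width: 0.387
```

```bash
python3 slide.py; python3 plan.py 0.543 -0.002 0.091 84 g=0.2 n=1
```

```text
now front row 4 slide mm 36.2 ring rows [69, 101, 132, 161]
t 12.625 p [ 5.431e-01 -3.000e-04  9.090e-02] yaw 83.83 tilt [ 0.0026  0.0069 -1.    ] F [ 1.63  8.55 -1.92] w 0.385 n 1
level rotvec(first row) [-0.0072  0.      0.0019]
[0.0001, -0.0001, -0.0017, 0.0, -0.003, 0.0, 0.2]
```

Call:
{"method": "jog_arm", "body": {"increments": [[0, 0, -0.002, -0.007, -0.002, 0.002, 0.2], [0, 0, -0.002, 0, 0, 0, 0.2], [0, 0, -0.002, 0, 0, 0, 0.2]]}}

```text
time: 13.0
tool_pos: [0.5428, -0.0023, 0.0909]
tcp_rot: [-1.561, 0.085, -0.085]
wrist_force: [0.8, 9.8, -1.6]
width: 0.382
```

```bash
python3 slide.py pics/w6.png; python3 plan.py 0.543 -0.002 0.091 84 g=0.2 n=1;python3 -c "
import cv2;a=cv2.imread('pics/w6.png')[0:220,230:400];cv2.imwrite('pics/w6c.png',cv2.resize(a,None,fx=2.5,fy=2.5))"
```

```text
now front row 4 slide mm 36.2 ring rows [61, 93, 124, 153]
t 13.05 p [ 0.5427 -0.0023  0.0908] yaw 83.79 tilt [ 9.e-04  8.e-03 -1.e+00] F [ 1.8   9.19 -0.62] w 0.384 n 1
level rotvec(first row) [-0.008   0.      0.0001]
[0.0002, -0.0002, 0.0004, 0.0, -0.0036, 0.0, 0.2]
```

View pics/w6c.png

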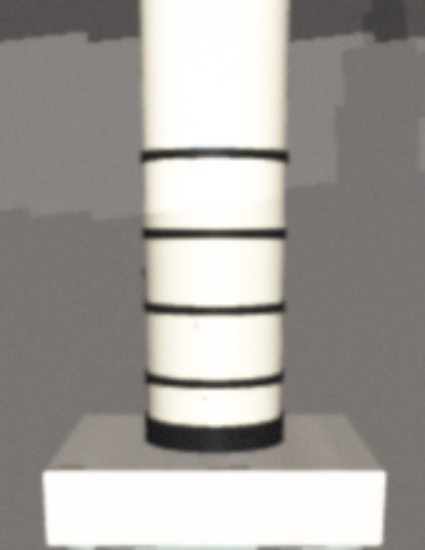

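Run:
```python
from slide import *
for i in range(28):
    p=read_camera("wrist")
    if i%4==0 or i==27:
        s=readout.read_state(); print(round(s["time"],2),np.round(s["tool_pos"],4),np.round(s["wrist_force"],1)); slide(p,s,"h")
```

```text
13.1 [ 0.5427 -0.0023  0.0908] [ 2.6  9.3 -1.2]
h front row 4 slide mm 36.1 ring rows [60, 93, 124, 153, 172]
13.3 [ 0.5427 -0.0023  0.0908] [ 2.  10.  -1.2]
h front row 4 slide mm 36.2 ring rows [61, 93, 124, 154, 174]
13.5 [ 0.5428 -0.0022  0.0908] [ 1.6  9.2 -1.9]
h front row 4 slide mm 36.1 ring rows [61, 93, 124, 154]
13.7 [ 0.5428 -0.0023  0.0908] [ 1.9  9.6 -2.3]
h front row 4 slide mm 36.2 ring rows [61, 93, 124, 154]
13.9 [ 0.5428 -0.0023  0.0908] [ 1.4  9.8 -1.6]
h front row 4 slide mm 36.2 ring rows [61, 93, 124, 154]
14.1 [ 0.5427 -0.0022  0.0908] [ 1.9  9.4 -1.8]
h front row 4 slide mm 36.2 ring rows [61, 93, 124, 154]
14.3 [ 0.5427 -0.0022  0.0908] [ 2.2  9.  -1.4]
h front row 4 slide mm 36.2 ring rows [61, 93, 124, 154]
14.45 [ 0.5427 -0.0022  0.0908] [ 2.2  8.9 -1. ]
h front row 4 slide mm 36.2 ring rows [61, 93, 124, 154]
```

Call:
{"method": "jog_arm", "body": {"increments": [[0, 0, 0.001, -0.004, -0.002, 0, 0.2], [0, 0, 0.002, -0.003, 0, 0, 0.2], [0, 0, 0.003, 0, 0, 0, 0.2], [0, 0, 0.003, 0, 0, 0, 0.2], [0, 0, 0.003, 0, 0, 0, 0.2], [0, 0, 0.003, 0, 0, 0, 0.2], [0, 0, 0.003, 0, 0, 0, 0.2], [0, 0, 0.003, 0, 0, 0, 0.2]]}}

```text
time: 15.45
tool_pos: [0.5455, 0.0237, 0.0908]
tcp_rot: [-1.559, 0.085, -0.086]
wrist_force: [0.6, 3.3, -0.3]
width: 0.389
```

```bash
python3 slide.py; python3 plan.py 0.546 0.044 0.091 84 g=0.2 n=1
```

```text
now front row 93 slide mm 13.3 ring rows [160]
t 15.5 p [0.5455 0.0239 0.0908] yaw 83.75 tilt [ 0.0017  0.0097 -1.    ] F [ 1.41  3.54 -0.23] w 0.383 n 1
level rotvec(first row) [-0.0099  0.      0.0007]
[-0.0017, -0.0002, 0.02, 0.0, -0.0043, 0.0, 0.2]
```

Call:
{"method": "jog_arm", "body": {"increments": [[0, 0, 0.003, -0.004, -0.002, 0, 0.2], [0, 0, 0.003, -0.003, 0, 0, 0.2], [0, 0, 0.003, -0.003, 0, 0, 0.2], [0, 0, 0.003, 0, 0, 0, 0.2], [0, 0, 0.003, 0, 0, 0, 0.2], [0, 0, 0.003, 0, 0, 0, 0.2], [0, 0, 0.003, 0, 0, 0, 0.2]]}}

```text
time: 16.38
tool_pos: [0.5452, 0.0436, 0.0888]
tcp_rot: [-1.575, 0.087, -0.079]
wrist_force: [-0.3, -0.2, -2.3]
width: 0.384
```

```bash
python3 slide.py; python3 plan.py 0.547 0.0475 0.091 84 g=0.2 n=1
```

```text
now front row 35 slide mm 28.3 ring rows [142]
t 16.425 p [0.5453 0.0439 0.0888] yaw 83.98 tilt [-0.0052 -0.0053 -1.    ] F [-0.21 -0.14 -2.83] w 0.386 n 1
level rotvec(first row) [ 0.0058  0.     -0.0046]
[0.0013, -0.0022, 0.0037, 0.0, -0.0003, 0.0, 0.2]
```

Call:
{"method": "jog_arm", "body": {"increments": [[0.001, -0.002, 0.003, 0.006, 0, -0.005, 0.2], [0, -0.01, 0, 0, 0, 0, 0.2], [0, -0.015, 0, 0, 0, 0, 0.2], [0, -0.02, 0, 0, 0, 0, 0.2], [0, -0.025, 0, 0, 0, 0, 0.2], [0, -0.02, 0, 0, 0, 0, 0.2]]}}

```text
time: 17.18
tool_pos: [0.546, 0.0466, 0.1861]
tcp_rot: [-1.569, 0.083, -0.082]
wrist_force: [-0.3, -0.5, -2.3]
width: 0.387
```

```bash
python3 plan.py 0.583 -0.271 0.16 112.9 g=0.2 n=10
python3 - <<'E'
from h import *
p=read_camera("wrist"); cv2.imwrite("pics/w7.png",p["img"])
for d in spotter.spot_point(p,"tray_bar")[:2]: print(d["p"],w(p,*d["location"]),w(p,*d["location"],.075))
E
```

```text
t 17.175 p [0.546  0.0466 0.1861] yaw 83.98 tilt [-1.e-04 -0.e+00 -1.e+00] F [-0.28 -0.49 -2.28] w 0.387 n 10
level rotvec(first row) [ 0.      0.     -0.0001]
[0.007, 0.0026, -0.0312, 0.0, -0.0505, 0.0, 0.2]
[0.0054, 0.0026, -0.0315, 0.0, -0.0505, 0.0, 0.2]
[0.0038, 0.0026, -0.0317, 0.0, -0.0505, 0.0, 0.2]
[0.0022, 0.0026, -0.0319, 0.0, -0.0505, 0.0, 0.2]
[0.0006, 0.0026, -0.032, 0.0, -0.0505, 0.0, 0.2]
[-0.001, 0.0026, -0.032, 0.0, -0.0505, 0.0, 0.2]
[-0.0026, 0.0026, -0.0319, 0.0, -0.0505, 0.0, 0.2]
[-0.0042, 0.0026, -0.0317, 0.0, -0.0505, 0.0, 0.2]
[-0.0058, 0.0026, -0.0314, 0.0, -0.0505, 0.0, 0.2]
[-0.0074, 0.0026, -0.0311, 0.0, -0.0505, 0.0, 0.2]
0.71 [0.55610869 0.13626415 0.19374753] [0.55757805 0.14133256 0.075     ]
```

View pics/w7.png

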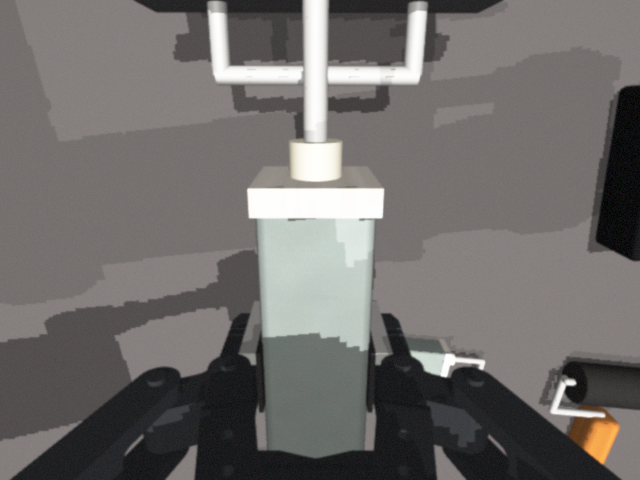

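Call:
{"method": "jog_arm", "body": {"increments": [[0.007, 0, -0.031, 0, -0.05, 0, 0.2], [0.005, 0, -0.032, 0, -0.05, 0, 0.2], [0.004, 0, -0.032, 0, -0.05, 0, 0.2], [0.002, 0, -0.032, 0, -0.05, 0, 0.2], [0.001, 0, -0.032, 0, -0.05, 0, 0.2], [-0.001, 0, -0.032, 0, -0.05, 0, 0.2], [-0.003, 0, -0.032, 0, -0.05, 0, 0.2], [-0.004, 0, -0.032, 0, -0.05, 0, 0.2], [-0.005, 0, -0.024, 0, -0.05, 0, 0.2], [-0.005, 0, -0.015, 0, -0.04, 0, 0.2]]}}

```text
time: 18.52
tool_pos: [0.5798, -0.2562, 0.1843]
tcp_rot: [-1.546, -0.318, 0.315]
wrist_force: [0.2, 0.2, -2.6]
width: 0.387
```

```bash
python3 plan.py 0.5832 -0.2705 0.09 112.9 g=0.2 n=4
```

```text
t 18.525 p [ 0.5798 -0.2562  0.1843] yaw 113.13 tilt [ 0.0018  0.0023 -1.    ] F [ 0.18  0.23 -2.62] w 0.387 n 4
level rotvec(first row) [-0.0014  0.      0.0025]
[-0.0006, 0.0236, -0.0036, 0.0, 0.001, 0.0, 0.2]
[-0.0006, 0.0236, -0.0036, 0.0, 0.001, 0.0, 0.2]
[-0.0006, 0.0236, -0.0036, 0.0, 0.001, 0.0, 0.2]
[-0.0006, 0.0236, -0.0036, 0.0, 0.001, 0.0, 0.2]
```

Call:
{"method": "jog_arm", "body": {"increments": [[0, 0.023, -0.003, -0.001, 0.001, 0.002, 0.2], [0, 0.023, -0.003, 0, 0.001, 0, 0.2], [0, 0.023, -0.003, 0, 0.001, 0, 0.2], [0, 0.02, -0.003, 0, 0.001, 0, 0.2], [0, 0, 0, 0, 0, 0, 0.2]]}}

```text
time: 19.15
tool_pos: [0.5834, -0.2696, 0.0907]
tcp_rot: [-1.547, -0.31, 0.312]
wrist_force: [0.3, 0.9, -3.2]
width: 0.388
```

```bash
python3 plan.py 0.5834 -0.271 0.0495 112.9 g=0.2 n=4
```

```text
t 19.15 p [ 0.5834 -0.2696  0.0907] yaw 112.73 tilt [-0.0015  0.001  -1.    ] F [ 0.27  0.89 -3.21] w 0.388 n 4
level rotvec(first row) [-0.0015  0.     -0.001 ]
[-0.0001, 0.0103, -0.0003, 0.0, -0.0007, 0.0, 0.2]
[-0.0001, 0.0103, -0.0003, 0.0, -0.0007, 0.0, 0.2]
[-0.0001, 0.0103, -0.0003, 0.0, -0.0007, 0.0, 0.2]
[-0.0001, 0.0103, -0.0003, 0.0, -0.0007, 0.0, 0.2]
```

Call:
{"method": "jog_arm", "body": {"increments": [[0, 0.012, 0, -0.001, -0.002, -0.001, 0.2], [0, 0.012, 0, 0, 0, 0, 0.2], [0, 0.01, -0.001, 0, 0, 0, 0.2], [0, 0.005, 0, 0, 0, 0, 0.2], [0, 0.002, 0, 0, 0, 0, 0.2]]}}

```text
time: 19.77
tool_pos: [0.5855, -0.271, 0.0494]
tcp_rot: [-1.55, -0.316, 0.311]
wrist_force: [-0.2, 0.6, -2.7]
width: 0.385
```

```bash
python3 plan.py 0.5834 -0.271 0.0485 112.9 g=0.2 n=1
```

```text
t 19.775 p [ 0.5855 -0.271   0.0494] yaw 112.88 tilt [ 0.0034 -0.0012 -1.    ] F [-0.21  0.56 -2.69] w 0.385 n 1
level rotvec(first row) [ 0.0025 -0.      0.0027]
[-0.0019, 0.0009, 0.0008, 0.0, -0.0003, 0.0, 0.2]
```

Call:
{"method": "jog_arm", "body": {"increments": [[-0.002, 0.001, 0.001, 0.002, 0, 0.003, 0.2], [0, 0.001, 0, 0, 0, 0, 0.2]]}}

```text
time: 20.02
tool_pos: [0.5832, -0.2709, 0.0482]
tcp_rot: [-1.548, -0.313, 0.314]
wrist_force: [-4.0, 1.8, 5.0]
width: 0.386
```

Call:
{"method": "jog_arm", "body": {"increments": [[0, 0, 0, 0, 0, 0, 0.45], [0, 0, 0, 0, 0, 0, 0.55], [0, 0, 0, 0, 0, 0, 0.8], [0, 0, 0, 0, 0, 0, 0.9], [0, -0.02, 0, 0, 0, 0, 0.9], [0, -0.04, 0, 0, 0, 0, 0.9], [0, -0.05, 0, 0, 0, 0, 0.9], [0, -0.05, 0, 0, 0, 0, 0.9], [0, 0, 0, 0, 0, 0, 0.9]]}}

```text
time: 21.15
tool_pos: [0.5854, -0.2718, 0.2211]
tcp_rot: [-1.554, -0.319, 0.308]
wrist_force: [0.1, -0.9, 0.6]
width: 0.903
```

Run:
```python
from h import *
p=read_camera("side"); q=read_camera("top"); t0=dict(np.load("top0.npz"))
a=p["img"][110:430,180:500]; b=q["img"][140:380,180:520]
cv2.imwrite("pics/fin.png",np.hstack([cv2.resize(a,(400,400)),cv2.resize(b,(400,400))]))
for t in ("tray_bar","weight","jar","roller","hook"):
    print(t,[ (round(d["p"],2),np.round(d["location"],1),w(q,*d["location"]).round(3)) for d in spotter.spot_point(q,t)[:2]])
z=q["range_z"];T=q["world_from_camera"];vv,uu=np.mgrid[0:480,0:640]
P=np.stack([(uu-q["cx"])/q["fx"]*z,(vv-q["cy"])/q["fy"]*z,z],-1)@T[:3,:3].T+T[:3,3]
s=readout.read_state(); print(s["time"],s["tool_pos"],s["wrist_force"],s["width"])
```

```text
tray_bar [(0.88, array([269.2, 275.5]), array([0.555, 0.137, 0.078]))]
weight [(0.68, array([312.4, 169.5]), array([0.785, 0.047, 0.047]))]
jar [(0.7, array([490.5, 199.7]), array([ 0.641, -0.238,  0.32 ]))]
roller [(0.67, array([393.6, 170.8]), array([ 0.783, -0.129,  0.036])), (0.38, array([418.5, 283.7]), array([ 0.539, -0.177,  0.003]))]
hook [(0.63, array([416.3, 281.3]), array([ 0.544, -0.173,  0.002])), (0.43, array([483.5, 390.4]), array([ 0.315, -0.3  ,  0.004]))]
21.5 [ 0.58087631 -0.26957548  0.21084653] [0.61687321 0.14873721 1.4328489 ] 0.8979290971037158
```

View pics/fin.png

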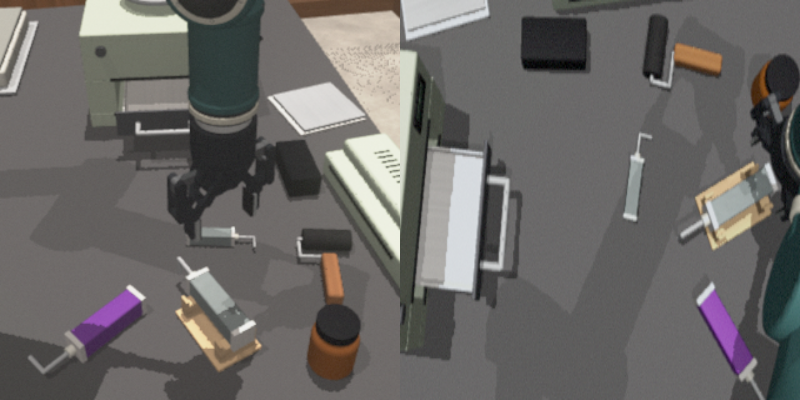

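Run:
```python
from h import *
p=read_camera("wrist"); z=p["range_z"]; T=p["world_from_camera"]
vv,uu=np.mgrid[0:480,0:640]
P=np.stack([(uu-p["cx"])/p["fx"]*z,(vv-p["cy"])/p["fy"]*z,z],-1)@T[:3,:3].T+T[:3,3]
m=(uu>260)&(uu<390)&(vv>60)&(vv<340)&(P[...,2]>.06)&(P[...,2]<.085)
r=cv2.minAreaRect(P[m][:,:2].astype(np.float32)); print(r,m.sum())
A=np.c_[P[m][:,:2]-P[m][:,:2].mean(0),np.ones(m.sum())]; print(np.linalg.lstsq(A,P[m][:,2],rcond=None)[0])
bot.finish_job()
```

```text
((0.5815351605415344, -0.266046404838562), (0.03594067320227623, 0.13351964950561523), 22.946931838989258) 8527
[ 0.00286333 -0.00555415  0.06937141]
the job is handed in; nothing more can be done
```

The job is done and handed in at about 21.5 s of the 51 s allowed. I have no verdict on it, since the hand-in doesn't report one.

- **Pull:** I took the larger grey gauge off its rest, hooked it over the tray bar and drew the tray out about 64 mm to its stop. I then pulled on until the broad black ring was just out of the mouth.
- **Hold:** I held that for about 1.4 s. The rings did not move in the images, and the wrist force along the pull read 9–10 N. The slide was at about 40 mm and never came near the end of its scale.
- **Return:** I eased the pull off at about 3 mm per step (1/8 s) until the slide was fully in. I lifted the hook clear and laid the gauge back on its rest.

**Last checks:**
- The gauge lies flat on the rest: its top is level to under 0.4° at 69 mm, and its direction is within 0.1° of where it started.
- The tray is still out.
- The gripper is open and clear of everything.
- The weight and roller were found where they began.

**Checks that failed or disagreed:**
- **Jar:** the last network fix for it was unusable because the gripper hid part of it in the top view. In the side picture it stands upright and looks unmoved.
- **10 N reading:** my automatic measure of the slide's front end stopped working once that end left the wrist camera's view, so this reading rests on the rings and how far the arm had moved.
- **Case length:** the final measurement gave 134 mm instead of 120 mm, most likely because part of the slide or rest was counted in.

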